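Set the free running clearance of a solder-spool nut

TASK

A roll of tape has been dropped over the knurled nut on top of the solder-spool stand: lift it off and lay it flat on the white work pad, wholly on the pad, without dropping it. Then screw the knurled nut down (clockwise from above) until it bottoms out, back it off a quarter turn so that the spool can run, and finish while still gripping the nut there. Leave everything else where it is.

Things in the scene. Friction and masses are not known exactly. Their poses are not given: they have to be found in the camera images.
- stand: Spool stand, fixed: dark steel plate (x -63 to 87, y +-55, 12 mm thick) with a blue spool, flanges 84 mm wide, on an upright spindle. Origin: on the spindle axis at bench height, z up. Upper flange's top is 74 mm up; a black hub 26 mm wide stands 6 mm above it. A thin guide post with an eye (top 74 mm up) stands 68 mm from the axis along the stand's +x.
- nut (a joint): Turn of the knurled nut on the spindle, rad. 0 = bottomed out on the hub (hard stop); grows as it is unscrewed (counter-clockwise from above; right-hand thread, 6 mm rise per turn). Starts between 2 and 4.4, cannot come off, ends at 7. Turns stiffly (0.06 N m) and stays where it is left.
- nut_top (a point): Centre of the nut's top face, on the spindle axis. Nut: knurled aluminium cylinder, 34 mm wide, 28 mm high below this point; top 108 mm above the bench when bottomed out, up to 4.2 mm higher at the start; spindle end up to 6 mm above it. A dark groove on top runs from the middle to the rim along this point's +x; bottomed out, it points to the guide post. Turns with the nut.
- tape: The roll of tape in the way: brown cardboard-coloured ring, 64 mm outside, 52 mm inside diameter, 44 mm high, about 90 g, loose. Origin: on its axis at its underside, z along its axis. At the start it stands on the spool's upper flange around the nut, its top higher than the nut's, leaving no room for fingers inside.
- pad: White work pad, 280 mm (its x) x 220 mm (its y) x 8 mm, fixed on the bench. Origin: centre of the underside, z up, its top 8 mm above. The half towards its -x is empty; a board and a shell lie on its +x half.
- board: Small round green circuit board, 46 mm diameter, up to 12 mm high, loose on the pad's +x half, -y side. Origin: centre of underside. Leave alone.
- shell: Black rounded plastic shell 58 x 46 x 30 mm, loose on the pad's +x half, +y side. Origin: centre of underside. Leave alone.
- spare_spool: Small blue spool, 56 mm diameter, 45 mm high, standing loose on the bench about 113 mm from the spindle along the stand's -x. Origin: centre of underside. Leave alone.
- fan: Black square fan, 92 x 92 x 26 mm, lying loose on the bench to the robot's left. Origin: centre of underside. Leave alone.
- spare_tape: Wider, lower roll of tape, 90 mm diameter, 24 mm high, lying loose on the bench to the robot's right. Origin: centre of underside. Leave alone.
- driver: Screwdriver lying loose on the bench to the robot's left. Leave alone.
Not all that is in view belongs to the job. Leave any red look-alike of the stand alone. What is shaped like the tape but orange or red is not meant.

How it is judged:
By the outcome, as a careful person would: the job done as asked, in the order asked, and still so for the second after the job is handed in, while the arm keeps its last pose, push and grip.
It also fails if it takes over 64 s, if anything falls off the work surface, if the arm or the gripper's body presses on something with over 40 N, if the wrist force passes 120 N, or if a joint passes its speed limit or range.

ROBOT

A 7-joint arm with a two-finger parallel gripper is mounted at the origin on the work surface. World frame = base frame: x ahead of the robot, y to its left, z up, the work surface at z = 0. Lengths are in m, angles in rad, forces in N, time in s.
With the tool pointing down it reaches from about 0.4 to 0.85 m from the base axis. Payload 10.4 kg.
Tool frame: the origin (TCP) lies midway between the tips of the shut fingers; the grasp point (between the pads) lies 19 mm behind it (arm.pinch_z is the z of the grasp point in the tool frame, in m); z points along the fingers, y is the direction in which the jaws open and shut (so a half turn about z gives the same grasp; the last joint's range is limited). The gripper opens to 85 mm and grips with 20 to 120 N. Pads are 22 mm wide; open, the fingers measure 114 mm over their backs; the gripper's body (76 mm by 85 mm) begins 54 mm behind the grasp point. The pads swing forward as they close: fully open they stand 13 mm farther back than shut.
Start: joints at [1.248, 0.332, -0.065, 1.46, 0.022, 1.35, -0.088], TCP at [0.185, -0.597, 0.205] pointing down, gripper open.
Joint ranges: [-2.6, 2.6], [-0.5, 2.12], [-1.47, 1.34], [0.16, 2.42], [-1.27, 4.41], [0.06, 2.06], [-2.6, 2.6]. Speed limits (rad/s): [2.22, 2.22, 2.79, 2.79, 3.14, 3.14, 3.14].

INTERFACE

Orientations are given as a rotation vector (axis times angle).
In Python, from workcell import arm gives the robot as it stands. The module is installed in compiled form; this text tells all that it offers.
- The arm moves only by the tool move_arm, never from a script. Its argument "moves" is a list that holds one entry, the list of rows, each a list of 6 numbers: the shift along the tool's x, y, z in m, then the turn, a rotation vector about the tool's x, y, z in rad. In form: [[[dx, dy, dz, wx, wy, wz], ...]]. A call has 1 to 5 rows; each row is the pose to reach, as a shift and turn from the pose commanded when the call began, along the tool's axes at that moment; what a row does not reach only later rows make up. A row lasts 1/8 s, in which the tool goes at most 62.5 mm and 10.7 degrees, less where a joint would pass 70% of its speed; a pose out of reach is approached as far as the arm can. A call with a gripper value outside its range is refused whole. "jaw" is the opening, from 0 (shut) to 1 (fully open), set as the call begins (left out, the last holds). The fingers move at their own pace and stop on an object; the grip force is fixed at half the most. Time passes only in rows, so rows that repeat a pose let the fingers close. It gives the time, the measured TCP pose, the force and the opening at its end, in the units of the state.
- arm.observe(): the state, without advancing time (a new reading comes with each control period).
- arm.get_image(name): name is "scene" or "side" or "wrist"; returns the picture (480x640x3 uint8, blue, green, red); there is no depth.
- arm.get_calibration(name): a dict with "camera_matrix" (3x3 intrinsics, pixels), "distortion" ([k1, k2, p1, p2, k3] as OpenCV has them; the pictures are not rectified), "pose" (4x4, takes a point from camera to world coordinates); the wrist camera has in their place "mount" (4x4, takes a point from camera to tool coordinates, whose origin is the TCP and whose axes are the flange's). Camera axes: x right, y up, looking along -z (the intrinsics and any distortion apply to the point x, -y, -z); pixel columns grow to the right and rows downward; lengths in m; the calibration is good to about 2 mm. A picture is of the moment at which its call begins: read the wrist's pose just before it. get_calibration takes no time and is no camera call.
- arm.close_job(): hands the job in, once; it reports no verdict.
Trained networks look in the newest picture that a camera, given by its name, has taken for a name from the list of things; names that differ only in an ending like _2 or _b are one class to them, and where a whole thing is asked for, a point or a joint stands for the part that bears it (a point fixed in the world has none). Each returns a list of dicts, best first, with "conf" (0 to 1); they miss things now and then, are a little off and sometimes report something else, mostly with a low value. They report only what shows in the picture. A call takes as long as a camera call. They do not tell look-alikes from the thing itself.
- arm.boxes_of(camera, target): "centre" ([x, y, z] in m, in world coordinates, good to about 4 mm: the middle of the surface that is visible of it).
The state is a dict: "time": time; "q": joint angles; "qd": joint speeds; "joint_efforts": joint torques, N m; "eef_pos": TCP position; "tool_rot": TCP orientation; "ft_force": force on the tool from outside, world axes, zero at the start; "torque": the same for the moment, N m; "grip_width": opening from 0.0 (shut) to 1.0 (fully open).
Only numpy, scipy, OpenCV 4.12 (cv2) and the standard library are available. Lean on these libraries where they do the work, as an engineer would, in place of code of your own. Each camera call takes 0.05 s, during which the arm holds its last target. There are 200 camera calls.

## Working session

There is one attempt and no reset: what is moved stays moved. The work goes in short steps, Python scripts to look and compute and a tool call to move; the robot and the scene stay as the last step left them, time stands still between calls to the robot, and variables do not carry over. Pictures are saved under pics/ and viewed, about 8 in all and at most 12, crops included, and the job is handed in when it is done.

Besides the shell and the picture viewer there is one more tool, called after "Call:" as name(argument=value, ...) on one line, values as JSON. move_arm: Moves the arm, as the interface text tells. Its arguments: {"type":"object","properties":{"moves":{"type":"array"},"jaw":{"type":"number"}},"required":["moves"]}

```bash
mkdir -p pics
cat > h.py <<'E'
import numpy as np, cv2
from scipy.spatial.transform import Rotation as R
from workcell import arm
def campose(n):
    c=arm.get_calibration(n)
    if 'pose' in c: return c,np.array(c['pose'])
    s=arm.observe(); T=np.eye(4); T[:3,:3]=R.from_rotvec(s['tool_rot']).as_matrix(); T[:3,3]=s['eef_pos']
    return c,T@np.array(c['mount'])
def proj(c,P,X):
    X=np.atleast_2d(X); Y=(X-P[:3,3])@P[:3,:3]; Y=Y*[1,-1,-1]
    return cv2.projectPoints(Y,np.zeros(3),np.zeros(3),np.array(c['camera_matrix']),np.array(c['distortion'],float))[0][:,0]
def unproj(c,P,uv,z):
    n=cv2.undistortPoints(np.array(uv,float).reshape(-1,1,2),np.array(c['camera_matrix']),np.array(c['distortion'],float))[:,0]
    d=np.c_[n[:,0],-n[:,1],-np.ones(len(n))]@P[:3,:3].T
    return P[:3,3]+d*((z-P[2,3])/d[:,2])[:,None]
E
python3 - <<'E'
from h import *
s=arm.observe(); print(s['eef_pos'],s['tool_rot'],s['time'],arm.pinch_z)
ims=[]
for n in('scene','side','wrist'):
    im=arm.get_image(n); cv2.imwrite(f'pics/{n}0.png',im)
    for t in('stand','nut_top','tape','pad','board','shell','spare_spool'):
        if n=='wrist' and t not in('stand','tape','pad'):continue
        print(n,t,[(np.round(b['centre'],3).tolist(),round(b['conf'],2)) for b in arm.boxes_of(n,t)[:3]])
    c,P=campose(n); print(P[:3,3].round(3))
E
```

```text
[ 0.18444376 -0.59673094  0.20401457] [-3.10496924e+00 -4.69041279e-01  4.95494180e-04] 0.0 -0.0187
scene stand [([0.538, -0.14, 0.013], 0.81), ([0.464, -0.36, 0.013], 0.75), ([0.496, 0.216, 0.009], 0.36)]
scene nut_top [([0.444, -0.364, 0.106], 0.49), ([0.513, -0.153, 0.114], 0.45)]
scene tape [([0.536, 0.005, 0.029], 0.65), ([0.525, -0.144, 0.109], 0.64), ([0.683, -0.147, 0.03], 0.55)]
scene pad [([0.407, -0.126, 0.047], 0.7), ([0.497, 0.213, 0.009], 0.59), ([0.522, -0.144, 0.107], 0.34)]
scene board [([0.593, 0.167, 0.013], 0.74)]
scene shell [([0.583, 0.287, 0.036], 0.9)]
scene spare_spool [([0.408, -0.117, 0.044], 0.85)]
[0.922 0.651 0.963]
side stand [([0.435, -0.357, 0.024], 0.86), ([0.505, -0.133, 0.008], 0.59), ([0.258, -0.287, 0.016], 0.5)]
side nut_top [([0.51, -0.157, 0.112], 0.58), ([0.433, -0.363, 0.104], 0.51)]
side tape [([0.532, 0.011, 0.029], 0.97), ([0.506, -0.139, 0.102], 0.78), ([0.673, -0.146, 0.024], 0.58)]
side pad [([0.475, 0.219, 0.006], 0.97), ([0.319, 0.433, 0.022], 0.61)]
side board [([0.588, 0.17, 0.016], 0.6)]
side shell [([0.581, 0.29, 0.037], 0.58)]
side spare_spool [([0.503, -0.134, 0.01], 0.73), ([0.399, -0.119, 0.052], 0.6), ([0.256, 0.33, 0.014], 0.56)]
[0.081 0.753 0.763]
wrist stand [([0.253, -0.329, 0.021], 0.25)]
wrist tape []
wrist pad []
[ 0.254 -0.575  0.374]
```

View pics/scene0.png

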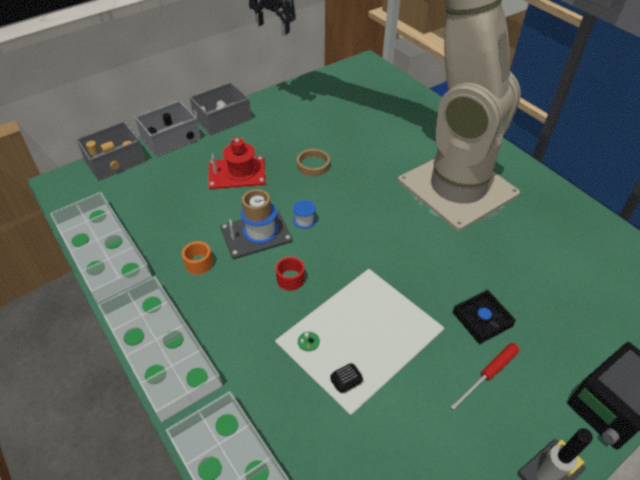

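View pics/side0.png

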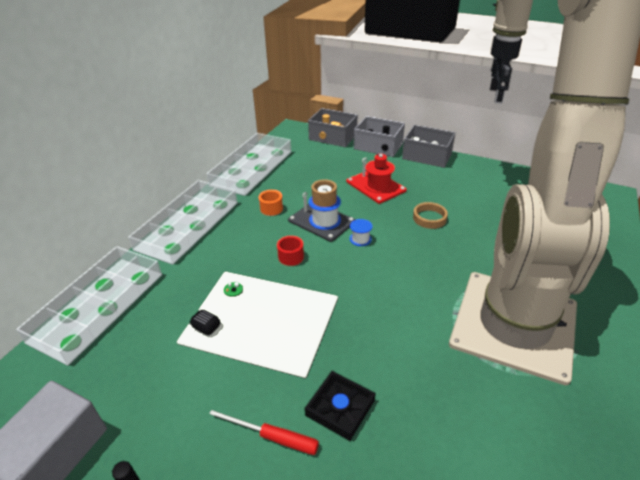

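Three rolls or stands could be meant. At scene pixel (257,205) there is a brown ring on the blue and dark stand. The others are the red stand (238,160), the orange ring (197,258), the red ring (291,273) and the wide flat brown roll (313,162). Only the first fits: brown, around a nut, on the blue stand, near (0.515,-0.15). I'll move above it and confirm with a wrist crop.

Call:
move_arm(moves=[[[0.045,-0.033,-0.02,0,0,0],[0.09,-0.066,-0.03,0,0,0],[0.134,-0.099,-0.04,0,0,0],[0.179,-0.132,-0.04,0,0,0],[0.224,-0.165,-0.04,0,0,0]]], jaw=1)

```text
time: 1.62
eef_pos: [0.3508, -0.3718, 0.2452]
tool_rot: [3.105, 0.469, 0.001]
ft_force: [0.1, -1.7, 0.5]
grip_width: 1.001
```

Call:
move_arm(moves=[[[0.045,-0.033,0,0,0,0.115],[0.09,-0.066,0,0,0,0.23],[0.134,-0.099,0,0,0,0.345],[0.179,-0.132,0,0,0,0.46],[0.224,-0.165,0,0,0,0.576]]])

```text
time: 2.25
eef_pos: [0.5161, -0.1481, 0.2451]
tool_rot: [3.11, -0.439, 0.001]
ft_force: [0.7, -0.5, -0.7]
grip_width: 0.998
```

Run:
```python
from h import *
s=arm.observe(); print(s['eef_pos'],s['tool_rot'],s['time'],s['q'],s['grip_width'])
c,P=campose('wrist'); print(P[:3,3],P[:3,2])
im=arm.get_image('wrist'); cv2.imwrite('pics/w1.png',im)
for t in('stand','nut_top','tape','spare_spool'): print(t,[(np.round(b['centre'],3).tolist(),round(b['conf'],2)) for b in arm.boxes_of('wrist',t)[:3]])
```

```text
[ 0.51605465 -0.1481287   0.24512444] [ 3.11038749e+00 -4.38951017e-01  1.19147978e-03] 2.25 [ 0.62759991  0.15038227 -0.47998777  1.61272603  0.07070312  1.39492981
 -1.71128444] 0.9977618833709337
[ 0.58535037 -0.16688624  0.41405335] [ 0.27278117 -0.07945474  0.95878954]
stand [([0.46, -0.368, 0.022], 0.63), ([0.548, -0.163, 0.011], 0.57)]
nut_top [([0.447, -0.368, 0.106], 0.88), ([0.519, -0.159, 0.112], 0.63)]
tape [([0.686, -0.16, 0.042], 0.76), ([0.534, 0.006, 0.037], 0.74), ([0.509, -0.16, 0.118], 0.62)]
spare_spool [([0.408, -0.136, 0.041], 0.75), ([0.497, 0.182, 0.009], 0.35)]
```

View pics/w1.png

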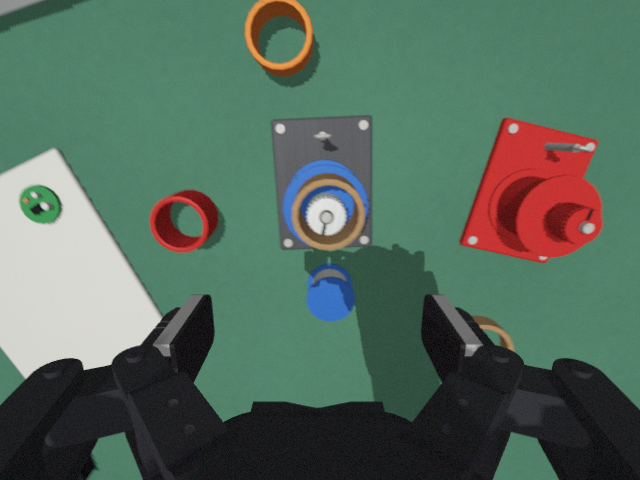

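The wrist view shows the brown ring around the white nut at (329,213) on the blue spool and dark plate, with the post at (322,135). The groove points image-down, away from the post. The orange ring (280,38), red ring (184,222) and red stand (550,215) are look-alikes. Next: measure.

Run:
```python
from h import *
c,P=campose('wrist'); im=cv2.imread('pics/w1.png')
hsv=cv2.cvtColor(im,cv2.COLOR_BGR2HSV)
m=cv2.inRange(hsv,(8,70,90),(22,200,255)); m[:150]=0;m[260:]=0;m[:,:270]=0;m[:,400:]=0
k=max(cv2.findContours(m,cv2.RETR_EXTERNAL,cv2.CHAIN_APPROX_NONE)[0],key=cv2.contourArea)
print(cv2.boundingRect(k),cv2.fitEllipse(k))
# fit of ring pose: project outer rims (top z .118, bottom .074), compare hull
from scipy.optimize import least_squares
hull=cv2.convexHull(k)[:,0].astype(float)
a=np.linspace(0,2*np.pi,180)
def ring(x,y,z,r): return np.c_[x+r*np.cos(a),y+r*np.sin(a),0*a+z]
def f(p):
    pr=proj(c,P,ring(p[0],p[1],.118,.032)).astype(np.float32)
    return [cv2.pointPolygonTest(pr.reshape(-1,1,2),(float(q[0]),float(q[1])),True) for q in hull if q[1]<240 or 1]
r=least_squares(f,[.515,-.15],loss='soft_l1',diff_step=1e-3);print('tape',r.x,np.round(f(r.x),1)[::4])
ax=unproj(c,P,[(326,216),(323,236),(322,135)],.111); print(ax)
print('post',unproj(c,P,[(322,135)],.072), 'screws', unproj(c,P,[(280,129),(364,125),(288,243),(364,240)],.013))
cr=cv2.resize(im[110:270,240:400],None,fx=3.6,fy=3.6,interpolation=cv2.INTER_CUBIC)
cv2.imwrite('pics/w1c.png',cr)
```

```text
(293, 174, 72, 76) ((328.0240783691406, 212.38381958007812), (70.26422119140625, 75.57660675048828), 169.9252471923828)
tape [ 0.51559225 -0.15870518] [-2.2  1.5  2.8 -0.3 -0.3 -1.2  0.5  1.9 -1.  -2.4]
[[ 0.51247712 -0.15585533  0.111     ]
 [ 0.49556278 -0.14841339  0.111     ]
 [ 0.57928113 -0.170889    0.111     ]]
post [[ 0.57860671 -0.1712006   0.072     ]] screws [[ 0.59603667 -0.12959598  0.013     ]
 [ 0.57524566 -0.21810568  0.013     ]
 [ 0.46972101 -0.09962765  0.013     ]
 [ 0.44875303 -0.18728059  0.013     ]]
```

View pics/w1c.png

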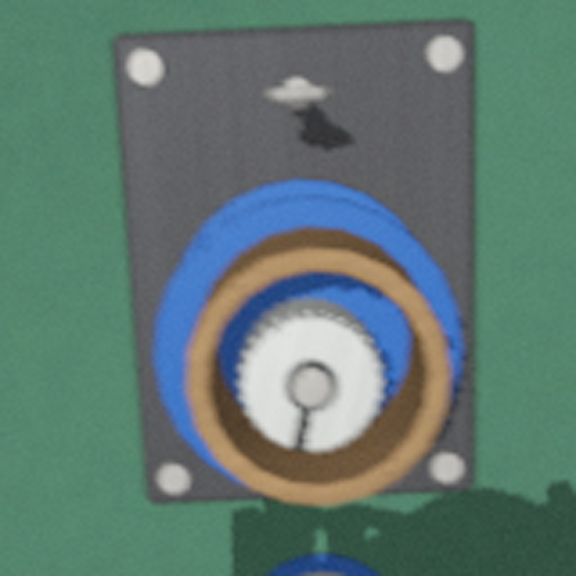

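The crop confirms it: brown ring over the white nut, on the blue spool and dark plate. The nut centre is about (326,216) in the full picture, which gives (0.5125,-0.156). The stand yaw is about -13.5°, and the groove puts the nut at roughly 2.9–3.0 rad. Next: grasp the tape.

Call:
move_arm(moves=[[[0,0.01,0.045,0,0,0],[0,0.01,0.09,0,0,0],[0,0.01,0.125,0,0,0],[0,0.01,0.15,0,0,0],[0,0.01,0.165,0,0,0]]], jaw=1)

```text
time: 3.12
eef_pos: [0.5113, -0.1607, 0.0787]
tool_rot: [3.111, -0.435, -0.002]
ft_force: [-0.3, 0.3, 0.6]
grip_width: 1.0
```

Call:
move_arm(moves=[[[0,0,0,0,0,0],[0,0,0,0,0,0],[0,0,0,0,0,0],[0,0,0,0,0,0],[0,0,0,0,0,0]]], jaw=0.6)

```text
time: 3.75
eef_pos: [0.5133, -0.1598, 0.0812]
tool_rot: [3.111, -0.433, 0.004]
ft_force: [-1.5, -1.0, 7.1]
grip_width: 0.702
```

Run:
```python
from h import *
s=arm.observe(); print(s['eef_pos'],s['time'],s['grip_width'],s['ft_force'],s['torque'])
im=arm.get_image('wrist'); cv2.imwrite('pics/w2.png',im)
```

```text
[ 0.5133207  -0.15975748  0.08124063] 3.75 0.7017465874587266 [-1.50389723 -0.95188993  7.0887325 ] [-0.13208191  0.32076802 -0.01161928]
```

View pics/w2.png

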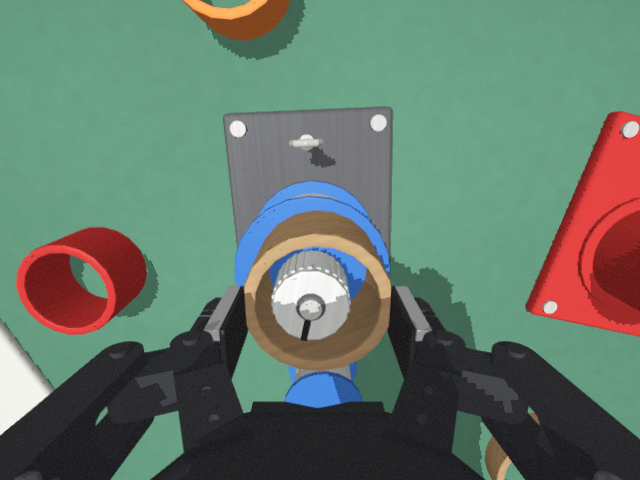

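The fingers straddle the tape at (318,290) and appear to be in contact (width 0.70). I'll tighten and lift.

Call:
move_arm(moves=[[[0,0,0,0,0,0],[0,0,0,0,0,0],[0,0,-0.006,0,0,0],[0,0,-0.015,0,0,0],[0,0,-0.03,0,0,0]]], jaw=0.3)

```text
time: 4.42
eef_pos: [0.5122, -0.159, 0.1104]
tool_rot: [-3.112, 0.432, 0.001]
ft_force: [0.4, -0.8, -1.0]
grip_width: 0.704
```

Call:
move_arm(moves=[[[0,0,-0.02,0,0,0],[0,0,-0.04,0,0,0],[0,0,-0.06,0,0,0],[0,0,-0.075,0,0,0],[0,0,-0.085,0,0,0]]])

```text
time: 5.05
eef_pos: [0.5126, -0.1592, 0.196]
tool_rot: [3.111, -0.432, 0.001]
ft_force: [1.3, -0.0, -1.7]
grip_width: 0.702
```

Run:
```python
from h import *
s=arm.observe(); print(s['eef_pos'],s['tool_rot'],s['time'],s['grip_width'],s['ft_force'],s['q'])
cv2.imwrite('pics/s3.png',arm.get_image('side')[130:400,150:470])
c,P=campose('side'); im=arm.get_image('scene')
def pad(n):
    c,P=campose(n); im=arm.get_image(n); hsv=cv2.cvtColor(im,cv2.COLOR_BGR2HSV)
    m=cv2.inRange(hsv,(0,0,170),(180,60,255)); m=cv2.morphologyEx(m,cv2.MORPH_OPEN,np.ones((5,5)))
    q=proj(c,P,[[.5,.2,.008]])[0]
    for k in cv2.findContours(m,cv2.RETR_EXTERNAL,cv2.CHAIN_APPROX_SIMPLE)[0]:
        if cv2.pointPolygonTest(k,tuple(map(float,q)),True)>-60 and cv2.contourArea(k)>3000:
            k=cv2.convexHull(k); W=unproj(c,P,k[:,0],.008)
            rr=cv2.minAreaRect((W[:,:2]*1000).astype(np.float32)); print(n,rr,cv2.boxPoints(rr).round(0).tolist())
pad('scene');pad('side')
w=cv2.imread('pics/s3.png');cv2.imwrite('pics/s3.png',cv2.resize(w,None,fx=2,fy=2))
```

```text
[ 0.51260282 -0.15918333  0.19595016] [ 3.11140629e+00 -4.32461433e-01  1.35028468e-03] 5.05 0.7016228851796618 [ 1.30106205 -0.01862381 -1.69115997] [ 0.64030877  0.17616723 -0.47270274  1.68813198  0.08324626  1.29631082
 -1.69565386]
scene ((496.427734375, 210.7685089111328), (278.7752990722656, 218.35305786132812), 7.570411205291748) [[344.0, 301.0], [373.0, 84.0], [649.0, 121.0], [620.0, 337.0]]
side ((494.533203125, 208.7825927734375), (282.5340270996094, 226.44956970214844), 7.758551120758057) [[339.0, 302.0], [370.0, 78.0], [650.0, 116.0], [619.0, 340.0]]
```

View pics/s3.png

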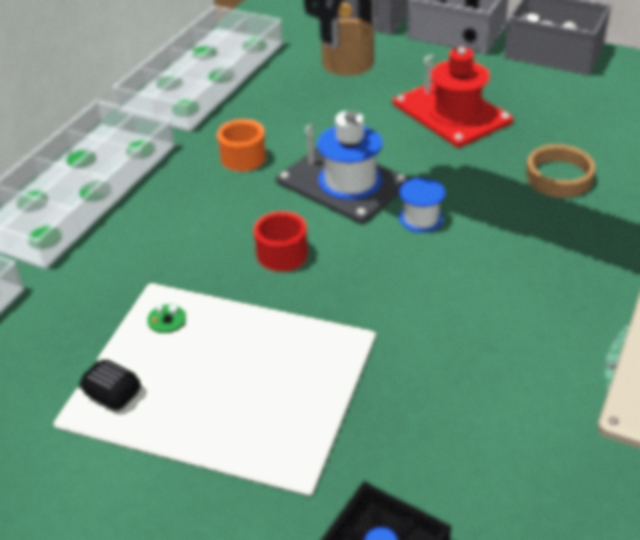

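The side view shows the tape (347,40) held clear, the nut bare at (350,125), and the -x half of the pad empty around (270,410). The pad centre is about (0.495,0.210) with a yaw of 7.6°, so I'm aiming at (0.435,0.20).

Call:
move_arm(moves=[[[-0.022,-0.04,0,0,0,-0.14],[-0.043,-0.081,0,0,0,-0.29],[-0.065,-0.121,0,0,0,-0.44],[-0.086,-0.162,0,0,0,-0.59],[-0.108,-0.202,0,0,0,-0.73]]])

```text
time: 5.88
eef_pos: [0.4628, 0.066, 0.1941]
tool_rot: [-3.059, -0.714, 0.001]
ft_force: [0.5, 0.8, -1.1]
grip_width: 0.7
```

Call:
move_arm(moves=[[[0.01,-0.043,0.01,0,0,0],[0.021,-0.086,0.04,0,0,0],[0.033,-0.12,0.08,0,0,0],[0.033,-0.134,0.12,0,0,0],[0.033,-0.134,0.14,0,0,0]]])

```text
time: 6.5
eef_pos: [0.4322, 0.2003, 0.0522]
tool_rot: [-3.06, -0.711, 0.006]
ft_force: [-0.0, -0.9, -0.7]
grip_width: 0.7
```

Run:
```python
from h import *
s=arm.observe(); print(s['eef_pos'],s['tool_rot'],s['time'],s['grip_width'],s['ft_force'],s['q'])
```

```text
[0.43221031 0.20033764 0.05215628] [-3.05954999 -0.71083114  0.00576459] 6.5 0.7001779177541602 [-0.04324155 -0.85165353 -0.73839926] [ 0.22363432  0.25857889 -0.82181837  1.97739115  0.22219993  1.00069583
 -1.81749498]
```

Call:
move_arm(moves=[[[0,0,0.015,0,0,0],[0,0,0.028,0,0,0],[0,0,0.034,0,0,0],[0,0,0.037,0,0,0],[0,0,0.038,0,0,0]]])

```text
time: 7.12
eef_pos: [0.4349, 0.1996, 0.0171]
tool_rot: [3.061, 0.706, 0.001]
ft_force: [-0.1, 0.2, -1.2]
grip_width: 0.701
```

Call:
move_arm(moves=[[[0,0,0.001,0,0,0],[0,0,0.002,0,0,0],[0,0,0.003,0,0,0],[0,0,0.004,0,0,0],[0,0,0.004,0,0,0]]])

```text
time: 7.75
eef_pos: [0.4349, 0.1996, 0.015]
tool_rot: [3.059, 0.706, 0.001]
ft_force: [-13.7, -7.2, 34.5]
grip_width: 0.707
```

Run:
```python
from h import *
s=arm.observe(); print(s['eef_pos'],s['tool_rot'],s['time'],s['grip_width'],s['ft_force'])
im=arm.get_image('side')[240:400,160:360]; cv2.imwrite('pics/s4.png',cv2.resize(im,None,fx=3,fy=3))
```

```text
[0.43492245 0.19957198 0.01500426] [3.05924295e+00 7.06058402e-01 6.51509754e-04] 7.75 0.7067044813651873 [-13.68825858  -7.18653969  34.48623128]
```

View pics/s4.png

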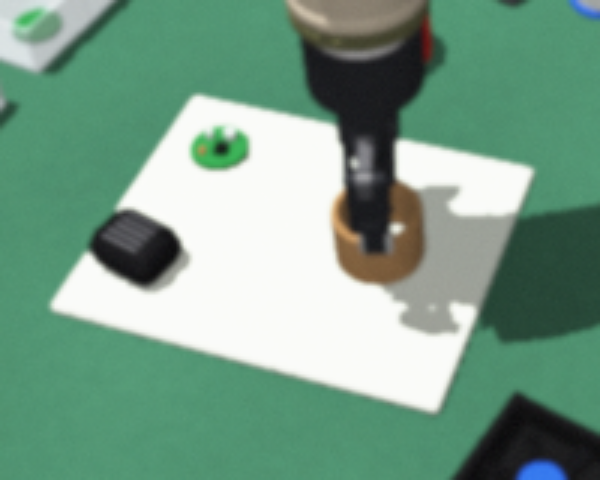

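The tape is standing on the pad at (378,230), with 34 N pressing down. I'll ease off 2 mm, release, and lift away.

Call:
move_arm(moves=[[[0,0,-0.001,0,0,0],[0,0,-0.002,0,0,0],[0,0,-0.002,0,0,0]]])

```text
time: 8.18
eef_pos: [0.4349, 0.1996, 0.0152]
tool_rot: [3.061, 0.707, 0.001]
ft_force: [-1.6, -1.1, 7.5]
grip_width: 0.702
```

Call:
move_arm(moves=[[[0,0,0,0,0,0],[0,0,0,0,0,0],[0,0,0,0,0,0],[0,0,0,0,0,0],[0,0,-0.003,0,0,0]]], jaw=1)

```text
time: 8.8
eef_pos: [0.4344, 0.1995, 0.0177]
tool_rot: [3.061, 0.707, -0.001]
ft_force: [0.3, -0.1, -0.1]
grip_width: 0.995
```

Call:
move_arm(moves=[[[0,0,-0.01,0,0,0],[0,0,-0.03,0,0,0],[0,0,-0.07,0,0,0],[0,0,-0.13,0,0,0],[0,0,-0.18,0,0,0]]])

```text
time: 9.43
eef_pos: [0.4344, 0.2, 0.2007]
tool_rot: [3.061, 0.708, 0.003]
ft_force: [1.3, -0.6, 0.1]
grip_width: 0.999
```

Run:
```python
from h import *
s=arm.observe(); print(s['eef_pos'],s['tool_rot'],s['time'],s['grip_width'],s['ft_force'],s['q'])
im=arm.get_image('side')[240:400,160:360]; cv2.imwrite('pics/s5.png',cv2.resize(im,None,fx=3,fy=3))
print([(np.round(b['centre'],3).tolist(),round(b['conf'],2)) for b in arm.boxes_of('side','tape')[:5]])
```

```text
[0.43443605 0.19995732 0.20068917] [3.06075763e+00 7.07832478e-01 2.59722369e-03] 9.425 0.9991070626980695 [ 1.32350487 -0.56281108  0.13895873] [ 0.31312938  0.06774064 -0.8595455   1.80444897  0.05395685  1.29171484
 -1.67634299]
[([0.435, 0.204, 0.032], 0.81), ([0.522, 0.009, 0.027], 0.64)]
```

View pics/s5.png

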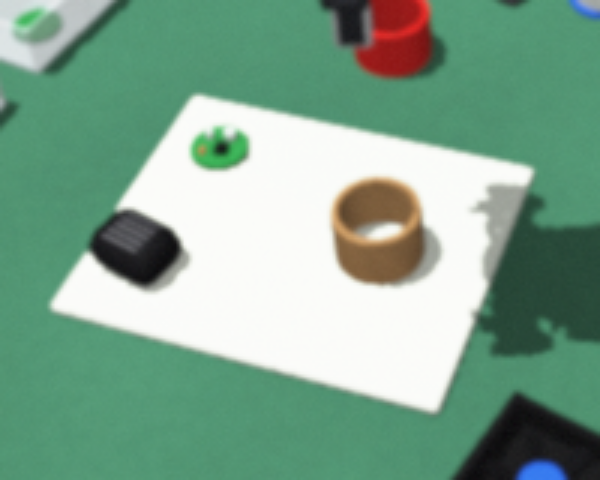

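The tape lies flat on the pad at (378,230), well inside the edges. Next: back to the nut, with the wrist wound for a long clockwise turn.

Call:
move_arm(moves=[[[-0.009,0.035,-0.01,0,0,-0.18],[-0.017,0.071,-0.02,0,0,-0.36],[-0.026,0.106,-0.03,0,0,-0.54],[-0.034,0.142,-0.04,0,0,-0.72],[-0.043,0.177,-0.045,0,0,-0.9]]])

```text
time: 10.15
eef_pos: [0.4736, 0.0205, 0.2434]
tool_rot: [2.442, 1.975, 0.001]
ft_force: [1.3, 1.2, -0.6]
grip_width: 1.002
```

Call:
move_arm(moves=[[[-0.033,0.015,0,0,0,-0.18],[-0.066,0.03,0,0,0,-0.36],[-0.099,0.045,0,0,0,-0.54],[-0.132,0.061,0,0,0,-0.72],[-0.166,0.076,0,0,0,-0.9]]])

```text
time: 10.78
eef_pos: [0.512, -0.1577, 0.2428]
tool_rot: [1.34, 2.841, 0.0]
ft_force: [0.3, 0.0, -0.4]
grip_width: 1.004
```

Call:
move_arm(moves=[[[0,0,0,0,0,-0.18],[0,0,0,0,0,-0.36],[0,0,0,0,0,-0.36]]])

```text
time: 11.15
eef_pos: [0.5118, -0.1567, 0.2427]
tool_rot: [-0.821, -3.032, -0.0]
ft_force: [0.0, -0.0, 0.8]
grip_width: 0.998
```

Run:
```python
from h import *
s=arm.observe(); print(s['eef_pos'],s['tool_rot'],s['time'],s['grip_width'],s['ft_force'],s['torque'],s['q'])
c,P=campose('wrist')
im=arm.get_image('wrist')
q=proj(c,P,[[.5125,-.156,.111]])[0];print(q)
x,y=int(q[0])-90,int(q[1])-75; x=max(x,0);y=max(y,0);print('crop',x,y)
cv2.imwrite('pics/w6f.png',im)
cv2.imwrite('pics/w6.png',cv2.resize(im[y:y+150,x:x+180],None,fx=4,fy=4,interpolation=cv2.INTER_CUBIC))
```

```text
[ 0.51180697 -0.15671466  0.2427343 ] [-8.20753201e-01 -3.03227978e+00 -2.74205541e-04] 11.15 0.9981185186666652 [ 0.04660219 -0.03039786  0.77368421] [ 0.03209384 -0.0467708  -0.00957494] [ 0.74783463  0.16169864 -0.59569281  1.61471375  0.09170028  1.39357592
  1.18411898]
[317.03531665 217.72614569]
crop 227 142
```

View pics/w6.png

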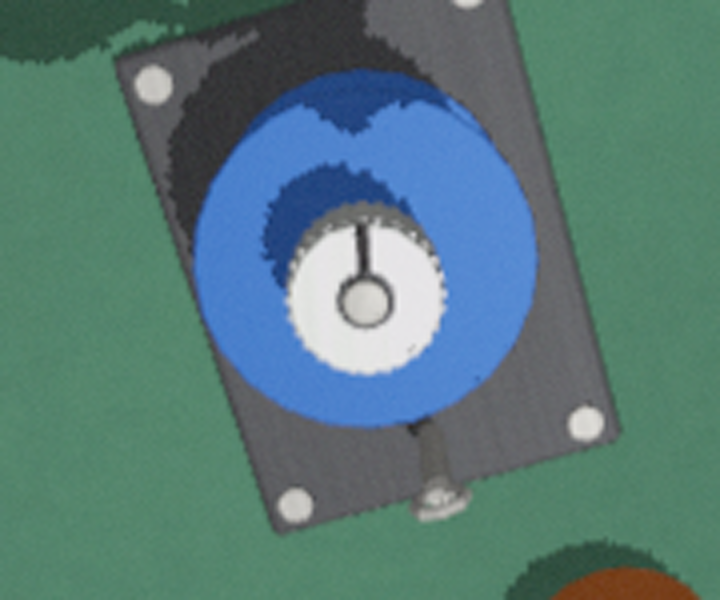

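The nut top is at (318.5,216.5) in the full frame. The groove points 167° ccw from the post, so θ is about 2.93, which matches the earlier 2.96. Next: descend and grip.

Call:
move_arm(moves=[[[0,0.0015,0.045,0,0,0],[0,0.0015,0.09,0,0,0],[0,0.0015,0.125,0,0,0],[0,0.0015,0.155,0,0,0],[0,0.0015,0.167,0,0,0]]], jaw=1)

```text
time: 11.82
eef_pos: [0.5118, -0.1552, 0.0743]
tool_rot: [-0.823, -3.029, -0.0]
ft_force: [-0.2, -0.7, -0.8]
grip_width: 0.999
```

Call:
move_arm(moves=[[[0,0,0,0,0,0],[0,0,0,0,0,0],[0,0,0,0,0,0],[0,0,0,0,0,0],[0,0,0,0,0,0]]], jaw=0)

```text
time: 12.45
eef_pos: [0.5132, -0.1566, 0.0775]
tool_rot: [0.821, 3.031, -0.003]
ft_force: [-4.3, -1.5, 10.3]
grip_width: 0.358
```

Call:
move_arm(moves=[[[0,0,0,0,0,0],[0,0,0,0,0,0],[0,0,0,0,0,0]]])

```text
time: 12.82
eef_pos: [0.5131, -0.1566, 0.0775]
tool_rot: [0.821, 3.031, -0.002]
ft_force: [-4.8, -1.0, 10.1]
grip_width: 0.361
```

Run:
```python
from h import *
s=arm.observe(); print(s['eef_pos'],s['tool_rot'],s['time'],s['grip_width'],s['ft_force'],s['torque'],s['q'])
im=arm.get_image('wrist'); cv2.imwrite('pics/w7.png',im)
```

```text
[ 0.51313416 -0.15661901  0.07751077] [ 8.20626604e-01  3.03075654e+00 -2.43969230e-03] 12.825 0.360619582265437 [-4.75933289 -1.0291966  10.13821809] [-0.32506745  1.02717589  0.04903291] [ 0.71463864  0.30458544 -0.57957507  1.8216914   0.19044489  1.06888483
  1.10616412]
```

View pics/w7.png

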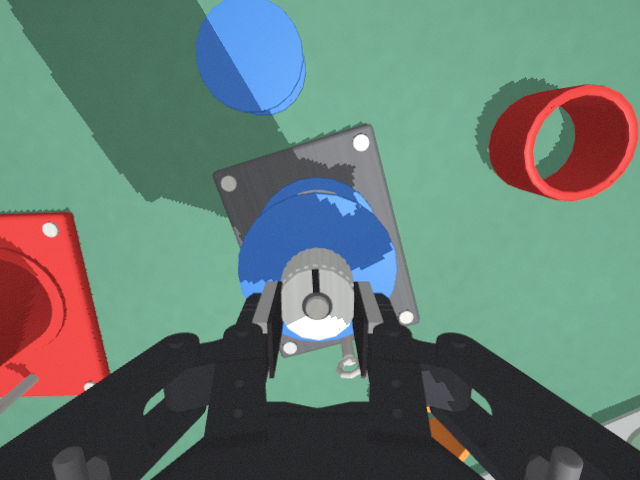

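The nut is gripped centrally. The groove shows at (316,280), so I can track it against the gripper for slip. Screwing clockwise and following the thread down.

Call:
move_arm(moves=[[[0,0,0.0002,0,0,0.15],[0,0,0.0003,0,0,0.3],[0,0,0.0005,0,0,0.45],[0,0,0.0006,0,0,0.6],[0,0,0.0008,0,0,0.8]]])

```text
time: 13.5
eef_pos: [0.5128, -0.1569, 0.0767]
tool_rot: [1.928, 2.478, -0.002]
ft_force: [-6.2, -1.0, 11.3]
grip_width: 0.358
```

```bash
cat > st.py <<'E'
from h import *
s=arm.observe(); print(s['time'],s['eef_pos'].round(4) if hasattr(s['eef_pos'],'round') else s['eef_pos'],'yaw',2*np.arctan2(s['tool_rot'][1],s['tool_rot'][0]),'w',s['grip_width'],'F',np.round(s['ft_force'],1),'T',np.round(s['torque'],2),'q7',s['q'][6])
E
python3 st.py
```

```text
13.5 [ 0.5128 -0.1569  0.0767] yaw 1.8194744357906658 w 0.35782214220074116 F [-6.2 -1.  11.3] T [-0.44  1.42  0.05] q7 0.34477971249287714
```

Call:
move_arm(moves=[[[0,0,0.0002,0,0,0.15],[0,0,0.0003,0,0,0.3],[0,0,0.0005,0,0,0.45],[0,0,0.0006,0,0,0.6],[0,0,0.0008,0,0,0.8]]])

```text
time: 14.12
eef_pos: [0.5125, -0.1567, 0.076]
tool_rot: [2.731, 1.549, -0.001]
ft_force: [-7.8, -1.6, 12.7]
grip_width: 0.36
```

Call:
move_arm(moves=[[[0,0,0.0002,0,0,0.15],[0,0,0.0003,0,0,0.3],[0,0,0.0005,0,0,0.45],[0,0,0.0006,0,0,0.6],[0,0,0.0008,0,0,0.8]]])

```text
time: 14.75
eef_pos: [0.5124, -0.1565, 0.0752]
tool_rot: [3.117, 0.383, -0.0]
ft_force: [-8.6, -0.7, 13.6]
grip_width: 0.355
```

```bash
python3 st.py
python3 - <<'E'
from h import *
im=arm.get_image('wrist'); cv2.imwrite('pics/w8.png',im[180:400,180:460])
E
```

```text
14.75 [ 0.5124 -0.1565  0.0752] yaw 0.24461883429538644 w 0.35524512810162245 F [-8.6 -0.7 13.6] T [-0.12  1.95  0.03] q7 -1.1772882392223343
```

View pics/w8.png

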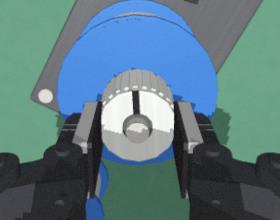

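The groove is still image-up between the fingers at crop (136,103), so there's no slip. About 0.5 rad remains; approaching the stop gently.

Call:
move_arm(moves=[[[0,0,0.0001,0,0,0.1],[0,0,0.0002,0,0,0.2],[0,0,0.0003,0,0,0.3],[0,0,0.0004,0,0,0.38],[0,0,0.0004,0,0,0.38]]])

```text
time: 15.42
eef_pos: [0.5124, -0.1564, 0.0748]
tool_rot: [3.134, -0.206, -0.0]
ft_force: [-9.2, -0.4, 13.1]
grip_width: 0.358
```

```bash
python3 st.py
```

```text
15.425 [ 0.5124 -0.1564  0.0748] yaw -0.1309831304305271 w 0.35849583446666794 F [-9.2 -0.4 13.1] T [-0.15  2.04 -0.09] q7 -1.5415591530608777
```

Call:
move_arm(moves=[[[0,0,0,0,0,0.03],[0,0,0.0001,0,0,0.06],[0,0,0.0001,0,0,0.06]]])

```text
time: 15.8
eef_pos: [0.5124, -0.1563, 0.0747]
tool_rot: [3.126, -0.298, 0.0]
ft_force: [-9.5, -0.4, 14.0]
grip_width: 0.362
```

```bash
python3 st.py
```

```text
15.8 [ 0.5124 -0.1563  0.0747] yaw -0.1901417124371831 w 0.36231467550639246 F [-9.5 -0.4 14. ] T [-0.13  1.98 -0.04] q7 -1.5989556184988003
```

Call:
move_arm(moves=[[[0,0,0,0,0,0.03],[0,0,0.0001,0,0,0.06],[0,0,0.0001,0,0,0.06]]])

```text
time: 16.18
eef_pos: [0.5124, -0.1563, 0.0747]
tool_rot: [3.116, -0.392, 0.0]
ft_force: [-9.3, 0.2, 15.4]
grip_width: 0.358
```

```bash
python3 st.py
```

```text
16.175 [ 0.5124 -0.1563  0.0747] yaw -0.2501166530030417 w 0.357917292429804 F [-9.3  0.2 15.4] T [-0.11  2.1  -0.09] q7 -1.6571705283555636
```

Call:
move_arm(moves=[[[0,0,0,0,0,0.03],[0,0,0,0,0,0.05],[0,0,0,0,0,0.05]]])

```text
time: 16.55
eef_pos: [0.5124, -0.1563, 0.0746]
tool_rot: [3.105, -0.468, 0.0]
ft_force: [-9.3, -0.7, 14.6]
grip_width: 0.36
```

```bash
python3 st.py
```

```text
16.55 [ 0.5124 -0.1563  0.0746] yaw -0.2994547746975773 w 0.3597147776460642 F [-9.3 -0.7 14.6] T [-0.07  2.1   0.29] q7 -1.7052062216388986
```

Call:
move_arm(moves=[[[0,0,0,0,0,0.03],[0,0,0,0,0,0.05],[0,0,0,0,0,0.05]]])

```text
time: 16.92
eef_pos: [0.5124, -0.1563, 0.0746]
tool_rot: [3.093, -0.543, 0.0]
ft_force: [-10.4, -1.5, 14.3]
grip_width: 0.355
```

```bash
python3 st.py
```

```text
16.925 [ 0.5124 -0.1563  0.0746] yaw -0.34789970159808975 w 0.35547075617929325 F [-10.4  -1.5  14.3] T [-0.23  2.09  1.07] q7 -1.752851987288562
```

Call:
move_arm(moves=[[[0,0,0,0,0,0.03],[0,0,0,0,0,0.05],[0,0,0,0,0,0.05]]])

```text
time: 17.3
eef_pos: [0.5146, -0.1572, 0.0748]
tool_rot: [3.077, -0.624, 0.008]
ft_force: [1.8, -5.4, 6.0]
grip_width: 0.362
```

```bash
python3 st.py
python3 - <<'E'
from h import *
im=arm.get_image('wrist'); cv2.imwrite('pics/w9.png',cv2.resize(im[200:370,220:420],None,fx=3,fy=3))
E
```

```text
17.3 [ 0.5146 -0.1572  0.0748] yaw -0.399906917850899 w 0.3621256453265554 F [ 1.8 -5.4  6. ] T [-1.2  -0.49 -0.05] q7 -1.8022811077101737
```

View pics/w9.png

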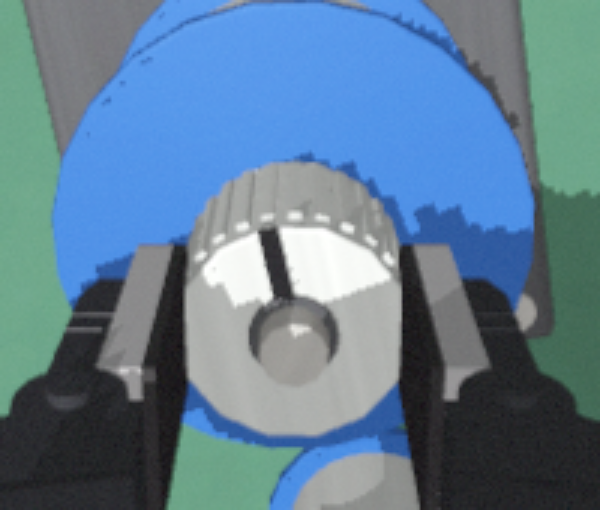

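The stop was felt: torque rose 0.29 then 1.07 N m near yaw -0.28 to -0.35. After that the fingers slipped a little on the nut; the groove (267,232)→(285,295) is now tilted about 10° ccw in the jaws. I'll check the stop again with a small push before backing off.

Call:
move_arm(moves=[[[0,0,0,0,0,0.01],[0,0,0,0,0,0.02],[0,0,0,0,0,0.02]]])

```text
time: 17.73
eef_pos: [0.5145, -0.1573, 0.0748]
tool_rot: [3.071, -0.654, 0.008]
ft_force: [1.0, -5.3, 6.1]
grip_width: 0.363
```

```bash
python3 st.py
```

```text
17.725 [ 0.5145 -0.1573  0.0748] yaw -0.4197601653083253 w 0.3626732625117197 F [ 1.  -5.3  6.1] T [-1.18 -0.4  -0.  ] q7 -1.8215050878883305
```

Call:
move_arm(moves=[[[0,0,0,0,0,0.01],[0,0,0,0,0,0.02],[0,0,0,0,0,0.02]]])

```text
time: 18.1
eef_pos: [0.5145, -0.1573, 0.0748]
tool_rot: [3.064, -0.685, 0.008]
ft_force: [2.5, -4.6, 6.1]
grip_width: 0.361
```

```bash
python3 st.py
```

```text
18.1 [ 0.5145 -0.1573  0.0748] yaw -0.4397573462498073 w 0.3609232612516602 F [ 2.5 -4.6  6.1] T [-1.27 -0.43  0.03] q7 -1.840878761522611
```

Call:
move_arm(moves=[[[0,0,0,0,0,0.02],[0,0,0,0,0,0.03],[0,0,0,0,0,0.03]]])

```text
time: 18.48
eef_pos: [0.5145, -0.1574, 0.0748]
tool_rot: [3.054, -0.73, 0.008]
ft_force: [2.1, -6.1, 6.4]
grip_width: 0.359
```

```bash
python3 st.py
```

```text
18.475 [ 0.5145 -0.1574  0.0748] yaw -0.469164000946423 w 0.35928418188628997 F [ 2.1 -6.1  6.4] T [-1.36 -0.43  0.34] q7 -1.8696502891699613
```

Call:
move_arm(moves=[[[0,0,0,0,0,0.02],[0,0,0,0,0,0.03],[0,0,0,0,0,0.03]]])

```text
time: 18.85
eef_pos: [0.5145, -0.1574, 0.0748]
tool_rot: [3.043, -0.774, 0.008]
ft_force: [1.7, -6.1, 5.8]
grip_width: 0.356
```

```bash
python3 st.py
python3 - <<'E'
from h import *
im=arm.get_image('wrist'); cv2.imwrite('pics/w10.png',im)
# groove angle: dark pixels near nut top in w9-like crops
E
```

```text
18.85 [ 0.5145 -0.1574  0.0748] yaw -0.4982120008488154 w 0.35629519662308906 F [ 1.7 -6.1  5.8] T [-1.41 -0.37  0.91] q7 -1.8981824117994133
```

The stop is confirmed again: torque was 0.03 at yaw -0.44, 0.34 at -0.469 and 0.91 at -0.498, so contact is about -0.456. Backing off to yaw -0.456 + π/2 + 0.003 ≈ 1.118, which is a ccw turn of 1.616, rising 1.5 mm.

Call:
move_arm(moves=[[[0,0,-0.0001,0,0,-0.15],[0,0,-0.0003,0,0,-0.32],[0,0,-0.0004,0,0,-0.49],[0,0,-0.0006,0,0,-0.66],[0,0,-0.0008,0,0,-0.83]]])

```text
time: 19.52
eef_pos: [0.5147, -0.1558, 0.0755]
tool_rot: [3.096, 0.526, 0.007]
ft_force: [2.1, -0.1, 6.1]
grip_width: 0.356
```

Call:
move_arm(moves=[[[0,0,-0.0002,0,0,-0.17],[0,0,-0.0003,0,0,-0.34],[0,0,-0.0005,0,0,-0.51],[0,0,-0.0006,0,0,-0.65],[0,0,-0.0007,0,0,-0.73]]])

```text
time: 20.15
eef_pos: [0.5138, -0.1546, 0.0761]
tool_rot: [2.706, 1.595, 0.003]
ft_force: [-3.0, 3.6, 11.4]
grip_width: 0.356
```

Call:
move_arm(moves=[[[0,0,-0.0001,0,0,-0.04],[0,0,-0.0001,0,0,-0.056],[0,0,-0.0001,0,0,-0.056]]])

```text
time: 20.52
eef_pos: [0.5137, -0.1545, 0.0762]
tool_rot: [2.663, 1.666, 0.003]
ft_force: [-3.2, 3.8, 10.8]
grip_width: 0.356
```

```bash
python3 st.py
python3 - <<'E'
from h import *
im=arm.get_image('wrist'); cv2.imwrite('pics/w11f.png',im); cv2.imwrite('pics/w11.png',cv2.resize(im[200:380,200:440],None,fx=3,fy=3))
E
```

```text
20.525 [ 0.5137 -0.1545  0.0762] yaw 1.1182592101720759 w 0.3564865767614469 F [-3.2  3.8 10.8] T [ 1.    0.73 -0.02] q7 -0.332994297625221
```

No pictures left to view, so I'll measure numerically: the groove direction in the stop picture (w10) against now (w11f), both projected onto the nut's top plane.

```bash
cat > g.py <<'E'
from h import *
M=np.array(arm.get_calibration('wrist')['mount']); c=arm.get_calibration('wrist')
def groove(f,pos,rv,z):
    T=np.eye(4);T[:3,:3]=R.from_rotvec(rv).as_matrix();T[:3,3]=pos;P=T@M
    S=0.1e-3; N=480; g=(np.arange(N)-N/2)*S   # 48 mm square, 0.1 mm px, x right, y up
    X,Y=np.meshgrid(.513+g,-.156-g); pr=proj(c,P,np.c_[X.ravel(),Y.ravel(),0*X.ravel()+z]).reshape(N,N,2).astype(np.float32)
    o=cv2.remap(cv2.imread(f),pr[...,0],pr[...,1],cv2.INTER_LINEAR); gr=cv2.cvtColor(o,cv2.COLOR_BGR2GRAY)
    cv2.imwrite('pics/o_'+f.split('/')[1],o)
    for th in (50,65,80):
        m=((gr<th)*255).astype(np.uint8); n,l,st,ce=cv2.connectedComponentsWithStats(m)
        for i in range(1,n):
            ys,xs=np.nonzero(l==i)
            if st[i,4]<500 or np.hypot(ce[i][0]-240,ce[i][1]-240)>160: continue
            rr=cv2.minAreaRect(np.c_[xs,ys].astype(np.float32)); 
            w=np.linalg.eigh(np.cov(xs,-ys)); v=w[1][:,1]
            print(f,th,'area',st[i,4],'c',((ce[i]-240)*[.1,-.1]).round(1),'size',np.round(np.array(rr[1])*.1,1),'angle mod pi',np.arctan2(v[1],v[0]).round(3),'elong',(w[0][1]/w[0][0]).round(1))
groove('pics/w10.png',[.5145,-.1574,.0748],[3.043,-.774,.008],.108)
groove('pics/w11f.png',arm.observe()['eef_pos'],arm.observe()['tool_rot'],.1095)
E
python3 g.py
```

```text
pics/w10.png 65 area 2217 c [11.7 -2.8] size [11.   2.5] angle mod pi 2.88 elong 25.2
pics/w10.png 80 area 3520 c [ 9.7 -1.5] size [19.4  6.9] angle mod pi 2.596 elong 10.8
pics/w10.png 80 area 689 c [ 0.2 -5.4] size [8.  2.2] angle mod pi 3.0 elong 21.3
pics/w11f.png 65 area 2212 c [ 1.9 11.8] size [ 2.8 11.2] angle mod pi 1.351 elong 26.5
pics/w11f.png 80 area 4298 c [1.3 8.2] size [12.2 19.4] angle mod pi 1.447 elong 3.3
```

The groove swung 1.61 rad from the wound-up stop picture, which includes about 0.04 rad of give in the stop. It now sits 1.58 ± 0.02 rad from the stand's +x, so a quarter turn is confirmed. One last check of the tape and neighbours, then hand in.

Run:
```python
from h import *
arm.get_image('side')
for t in('tape','board','shell','spare_spool'): print(t,[(np.round(b['centre'],3).tolist(),round(b['conf'],2)) for b in arm.boxes_of('side',t)[:3]])
s=arm.observe();print(s['time'],s['grip_width'],np.round(s['ft_force'],1),np.round(s['torque'],2))
print(arm.close_job())
```

```text
tape [([0.433, 0.203, 0.031], 0.77), ([0.672, -0.146, 0.026], 0.71), ([0.532, 0.008, 0.028], 0.59)]
board [([0.59, 0.169, 0.017], 0.67)]
shell [([0.581, 0.288, 0.034], 0.89)]
spare_spool [([0.4, -0.119, 0.046], 0.77), ([0.314, 0.432, 0.022], 0.47)]
20.825 0.357701101493837 [-3.4  4.  11.7] [1.03 0.72 0.01]
the job is handed in; nothing more can be done
None
```

The job is done and handed in at 20.8 s. The tape is on the pad and the nut is backed off a quarter turn with the gripper still holding it.

- **Tape:** I lifted it off the nut and set it flat on the empty half of the pad, at about (0.433, 0.203). It is well inside the edges and was not dropped. It pressed on the pad with about 34 N for a moment before release, so I eased off first.
- **Nut:** I screwed it clockwise to the stop, then backed it off. The stop was felt twice, as a clear torque rise. The fingers slipped a little on the nut after the first contact, so I took the stop again from the second. The final groove angle is about 1.58 ± 0.02 rad from the stand's +x, against 1.571 wanted.
- **One disagreement:** the groove swung 1.61 rad between the stop picture and the end. I put the extra 0.04 rad down to give in the stop while I was pressing on it. The torque trend and the measured stand direction both fit that.
- **Everything else:** the board, shell and spare spool were last seen where they started. I did not check the fan, the spare tape or the screwdriver again at the end.
- **Pictures:** all 12 were used up, so the last nut check was measured from the image but not viewed.

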